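# Bring up and clamp the lathe tailstock

### The arm

A 6-joint arm with a two-finger parallel gripper is mounted at the origin on the work surface. World frame = base frame: x ahead of the robot, y to its left, z up, the work surface at z = 0. Lengths are in mm, angles in rad, forces in N, time in s.
With the tool pointing down it reaches from about 350 to 775 mm from the base axis. Payload 7.3 kg.
Tool frame: the origin (TCP) lies on the centre line of the jaws, within the pads' length; the fingertips stand bot.tip_reach ahead of it and the grasp point (between the pads) lies 6 mm ahead of it (bot.tip_reach is the distance from the TCP to the fingertips, in mm); z points along the fingers, y is the direction in which the jaws open and shut (so a half turn about z gives the same grasp; the last joint's range is limited). The gripper opens to 92 mm and grips with 3 to 60 N. Pads are 19 mm wide; open, the fingers measure 130 mm over their backs; the gripper's body (75 mm by 190 mm) begins 47 mm behind the grasp point.
Start: joints at [1.039, 0.342, 1.524, -0, 1.275, -0.146], TCP at [197.544, 486.435, 251.741] pointing down, gripper open.
Joint ranges: [-2.53, 2.53], [-0.77, 2.02], [0.04, 2.7], [-1, 4.14], [0.28, 2.66], [-3.11, 3.11]. Speed limits (rad/s): [2.57, 2.57, 3.14, 3.14, 3.14, 3.14].

### API

Orientations are given as [roll, pitch, yaw] about the fixed x, y, z axes, in that order (R = Rz(yaw) Ry(pitch) Rx(roll)).
In Python, from plant import bot gives the robot as it stands.
- The arm moves only by the tool step_arm, never from a script. Its argument "deltas" is a list of rows, each a list of 6 numbers: the shift along the tool's x, y, z in mm, then the turn, a rotation vector about the tool's x, y, z in rad. A call has 1 to 5 rows; each row is the pose to reach, as a shift and turn from the pose commanded when the call began, along the tool's axes at that moment; what a row does not reach only later rows make up. A row lasts 1/12 s, in which the tool goes at most 41.7 mm and 7.16 degrees, less where a joint would pass 70% of its speed; a pose out of reach is approached as far as the arm can. A call with a gripper value outside its range is refused whole. "fingers" is the finger opening in mm, from 0 to 91.8, set as the call begins (left out, the last holds). The fingers move at their own pace and stop on an object; the grip force is fixed at half the most. Time passes only in rows, so rows that repeat a pose let the fingers close. It gives the time, the measured TCP pose, the force and the opening at its end, in the units of the state.
- bot.get_obs(): the state, without advancing time (a new reading comes with each control period).
- bot.capture(name): name is "scene" or "top"; returns a dict with "color" (420x560x3 uint8, red, green, blue), "fx", "fy", "cx", "cy" (pixels), "R" (3x3) and "t" (3): a world point X has camera coordinates R X + t. Camera axes: x right, y down, z forward; pixel columns grow to the right and rows downward; lengths in mm; the calibration is good to about 2 mm. A picture is of the moment at which its call begins. There is no depth.
- bot.close_job(): hands the job in, once; it reports no verdict.
Trained networks look in a picture, given as the dict that the camera call returned (one of the last four; its "shot" number tells which), for a name from the list of things; names that differ only in an ending like _2 or _b are one class to them, and where a whole thing is asked for, a point or a joint stands for the part that bears it (a point fixed in the world has none). Each returns a list of dicts, best first, with "p" (0 to 1); they miss things now and then, are a little off and sometimes report something else, mostly with a low value. They report only what shows in the picture. A call takes as long as a camera call.
- bot.boxes_of(query, picture): "rect" ([centre column, centre row, width, height] in pixels, round what is visible of it).
The state is a dict: "time": time; "joint_positions": joint angles; "dq": joint speeds; "tau": joint torques, N m; "tool_pos": TCP position; "tcp_rot": TCP orientation; "contact_force": force on the tool from outside, world axes, zero at the start; "moment": the same for the moment, N m; "grip_width": finger opening in mm.
Only numpy, scipy, OpenCV 4.12 (cv2) and the standard library are available. Lean on these libraries where they do the work, as an engineer would, in place of code of your own. Each camera call takes 0.05 s, during which the arm holds its last target. There are 200 camera calls.

### The job

On the bench lathe, slide the tailstock along the bed until its centre point sits fully home in the centre hole in the end of the bar held in the chuck. Then clamp the tailstock to the bed by throwing its cam lever all the way over towards the headstock, keeping the point home in the bar. Leave the tools that lie on the machine and in its tray where they are.

Things in the scene. Friction and masses are not known exactly. Their poses are not given: they have to be found in the camera images.
- lathe: Grey bench lathe, 0.88 m long, headstock to the robot's left; placed and turned a little differently each time. Origin on the bench, under the centre line of the bed. y: along the bed towards the headstock; x: across the bed, away from the robot; z up. Bed 90 mm wide, top 105 mm above the bench; spindle axis at lathe x = 0, 195 mm above the bench. It stands in a tray 270 mm wide, rim 30 mm high.
- carriage: Carriage with tool post, between chuck and tailstock, fixed; same origin and axes as the lathe. It spans lathe y = +0.03 to +0.14; its tool post is 233 mm high and stands on the robot's side of the spindle axis. Beyond it: three-jaw chuck (100 mm diameter) and headstock (290 mm high).
- hole_bottom (a point): Bottom of the conical centre hole in the free end of the steel bar (32 mm diameter, on the spindle axis): on the bar's axis, 6 mm inside its end face. How far the bar sticks out of the chuck varies. The bar is gripped hard and does not move.
- centre_point (a point): Very tip of the tailstock's centre, a 60 degree steel cone on an 18 mm shank, on the spindle axis, pointing to the headstock. When it is fully home this tip lies at hole_bottom.
- tailstock (a joint): How far the tailstock has slid towards the headstock, m (0 = tail end, at most 0.215). Grey casting on the ways: base 96 mm wide, 100 mm long; barrel 52 mm in diameter on the spindle axis, top 221 mm above the bench (a 20 mm nut on it reaches 233 mm). It can only slide, resists with about 5 N and stays where it is left.
- wheel_back (a point): Centre of the flat back face (away from the headstock) of the tailstock's handwheel: steel disc 92 mm in diameter, 17 mm thick, on the spindle axis, 222 mm behind the centre's tip, top 241 mm above the bench. It does not turn; a good place to push. A crank handle 14 mm thick sticks out 46 mm backwards, 34 mm below its middle; the upper part of the face is clear.
- cam_lever (a joint): Angle of the clamping lever, rad. 0 = loose, leaning 45 degrees from upright away from the headstock; it swings up and over to pi/2 = clamped (its stop), leaning 45 degrees towards the headstock. Stays where it is left. Free it resists with about 3 N at the ball; from about 0.8 rad the cam bites (up to about 7 N at 90 mm from the pivot) and the tailstock no longer slides.
- lever_pivot (a point): Pivot of the cam lever on the tailstock's far side (away from the robot): 86 mm across from the spindle axis, 120 mm behind the centre's tip, 140 mm above the bench. The lever swings in the upright plane through this point along the bed.
- lever_ball (a point): Centre of the black 26 mm ball at the end of the cam lever, 118 mm from the pivot; between them a bare steel rod 11 mm in diameter. Beside the rod there is free room of 50 mm to the barrel and 34 mm to the handwheel's rim.
- clamp_plate: Steel plate 56 x 60 x 10 mm hung below the ways under the tailstock; origin under its middle. It starts 1.5 mm below the underside of the ways; the cam draws it up against them half-way through the lever's swing and presses it tighter from there (about 90 N at the stop), its spring washers giving 1.5 mm.
- bed: The bed of the lathe, with the two ways that the tailstock rides on; same origin and axes as the lathe.
- chuck_key: Bystander: steel T-handled chuck key, 120 mm, lying in the tray on the robot's side of the bed, 14 mm thick.
- brush: Bystander: brush, 190 mm, lying in the tray on the far side of the bed, beneath the lever.
- caliper: Bystander: steel caliper, 215 mm, lying on the headstock.

How it is judged:
By the outcome, as a careful person would: the job done as asked, in the order asked, and still so for the second after the job is handed in, with the robot touching nothing.
It also fails if it takes over 48 s, if anything falls off the work surface, if the arm or the gripper's body presses on something with over 40 N, if the wrist force passes 120 N, or if a joint passes its speed limit or range.

## Working session

There is one attempt and no reset: what is moved stays moved. The work goes in short steps, Python scripts to look and compute and a tool call to move; the robot and the scene stay as the last step left them, time stands still between calls to the robot, and variables do not carry over. Pictures are saved under pics/ and viewed, about 8 in all and at most 12, crops included, and the job is handed in when it is done.

Besides the shell and the picture viewer there is one more tool, called after "Request:" as name(argument=value, ...) on one line, values as JSON. step_arm: Moves the arm, as the interface text tells. Its arguments: {"type":"object","properties":{"deltas":{"type":"array"},"fingers":{"type":"number"}},"required":["deltas"]}

```bash
ls; mkdir -p pics
python3 - <<'E'
from plant import bot
import cv2, numpy as np
print(bot.tip_reach, bot.get_obs())
for n in("scene","top"):
    p=bot.capture(n); cv2.imwrite(f"pics/{n}0.png",p["color"][:,:,::-1])
    print(n,p["fx"],p["fy"],p["cx"],p["cy"],np.round(p["R"],4).tolist(),np.round(p["t"],1))
    for q in("lathe","carriage","tailstock","wheel_back","centre_point","cam_lever","lever_ball","lever_pivot","bed"):
        print(q,[(round(d["p"],2),np.round(d["rect"],1).tolist()) for d in bot.boxes_of(q,p)[:2]])
E
```

```text
pics
25.0 {'time': 0.0, 'joint_positions': array([ 1.03898141e+00,  3.42737411e-01,  1.52501589e+00,  3.48447161e-06,
        1.27539337e+00, -1.45992294e-01]), 'dq': array([-0.00084194, -0.00115024, -0.00072364, -0.00130372, -0.00163548,
       -0.00164904]), 'tau': array([-4.25844119e-04, -4.31210804e+01, -2.44235641e+01,  7.17965886e-02,
        5.53358858e-02, -1.13602864e-04]), 'tool_pos': array([197.35547777, 486.09758833, 251.03770244]), 'tcp_rot': array([-3.14005565e+00, -2.29366230e-04,  2.75576884e+00]), 'contact_force': array([ 0.7346201 ,  0.31434494, -0.49190143]), 'moment': array([-0.00357811, -0.01152294, -0.0363952 ]), 'grip_width': 91.74715550815316}
scene 391.26776642738287 391.26776642738287 280.601507040261 207.6686657552428 [[-0.3911, 0.9201, -0.0205], [0.5723, 0.2257, -0.7884], [-0.7208, -0.32, -0.6149]] [ 136.9 -181.7 1511.3]
lathe [(0.62, [304.9, 261.1, 367.1, 184.1])]
carriage [(0.85, [318.6, 225.7, 48.7, 80.4]), (0.47, [305.6, 260.4, 366.2, 180.2])]
tailstock [(0.82, [181.6, 199.5, 93.2, 67.2])]
wheel_back [(0.9, [181.7, 199.8, 93.0, 62.2])]
centre_point [(0
[... 201 characters left out ...]
.6, 67.0])]
bed [(0.94, [258.4, 246.6, 224.1, 94.8]), (0.21, [191.9, 266.9, 69.1, 23.5])]
top 444.8189196377642 444.8189196377642 277.4144394187575 209.36284738287898 [[0.0196, -0.9993, 0.0328], [-0.9949, -0.0228, -0.0987], [0.0994, -0.0307, -0.9946]] [  38.6  594.7 1116.7]
lathe [(0.81, [238.2, 229.2, 399.3, 150.9])]
carriage [(0.57, [218.1, 245.3, 54.0, 115.8])]
tailstock [(0.7, [380.1, 200.7, 114.2, 70.4])]
wheel_back [(0.74, [378.9, 201.6, 113.1, 71.2])]
centre_point [(0.71, [379.9, 200.4, 111.1, 70.5])]
cam_lever [(0.58, [391.9, 175.9, 59.6, 21.1])]
lever_ball [(0.64, [390.5, 176.1, 60.2, 15.5])]
lever_pivot [(0.84, [378.8, 200.4, 114.2, 72.2])]
bed [(0.56, [295.4, 222.2, 251.1, 62.8])]
```

Run:
```python
import cv2
a=cv2.imread("pics/top0.png"); cv2.imwrite("pics/top0c.png",cv2.resize(a[140:290,180:460],(800,429),interpolation=cv2.INTER_CUBIC))
a=cv2.imread("pics/scene0.png"); cv2.imwrite("pics/scene0c.png",cv2.resize(a[150:300,110:390],(800,429),interpolation=cv2.INTER_CUBIC))
```

```text
(no output)
```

View pics/top0.png

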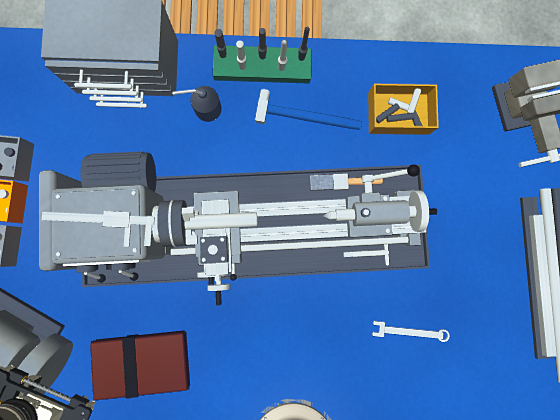

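View pics/top0c.png

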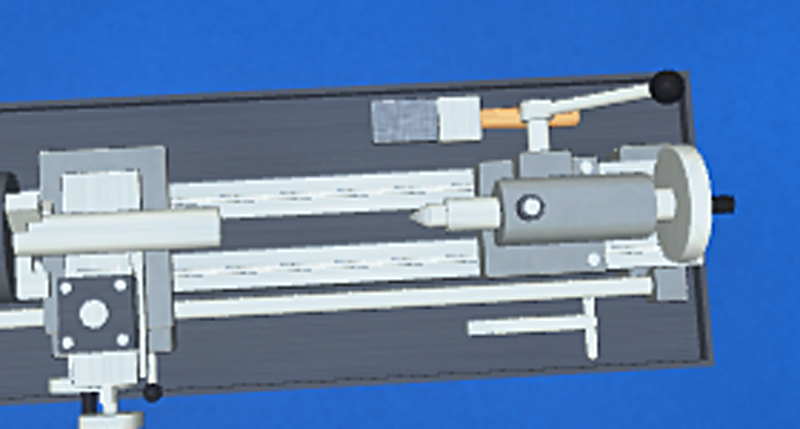

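View pics/scene0c.png

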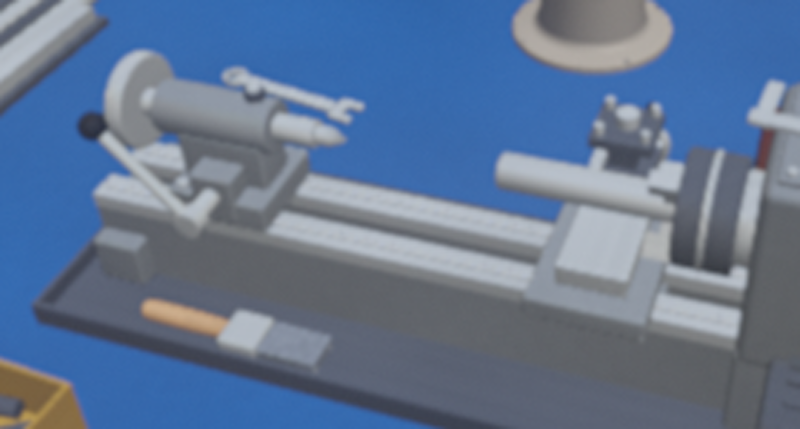

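The overview and crops show the tailstock at the right, with the tip at top (324,216), ball at top (413.5,171) and bar end at top (256.7,220). In the scene view the tip is at (231,199), the ball at (142,194) and the bar end at (285,209.5). Next I fit the pose from both views.

```bash
cat > h.py <<'E'
import numpy as np, cv2
from scipy.optimize import least_squares
from scipy.spatial.transform import Rotation as Ro
def proj(c,X):
    p=c["R"]@X+c["t"]; return np.array([c["fx"]*p[0]/p[2]+c["cx"],c["fy"]*p[1]/p[2]+c["cy"]])
def onz(c,u,v,z):
    d=c["R"].T@np.array([(u-c["cx"])/c["fx"],(v-c["cy"])/c["fy"],1]); o=-c["R"].T@c["t"]
    return o+d*(z-o[2])/d[2]
def tri(cs,uvs,x0=(500,0,200)):
    r=least_squares(lambda X:np.concatenate([proj(c,X)-u for c,u in zip(cs,uvs)]),x0); return r.x,np.abs(r.fun).max()
# tip-frame: tip (x,y), yaw of the lathe
def pt(tip,yaw,lx,ly,z):
    c,s=np.cos(yaw),np.sin(yaw); return np.array([tip[0]+c*lx-s*ly,tip[1]+s*lx+c*ly,z])
E
python3 - <<'E'
from plant import bot
from h import *
S,T=bot.capture("scene"),bot.capture("top")
obs={"tip":((230.8,199),(323.9,215.6)),"ball":((141.85,194.1),(413.5,170.8)),"bar":((285,209.5),(256.7,219.8))}
for k,(a,b) in obs.items(): print(k,*tri((S,T),(a,b)), onz(T,*b,{"tip":195,"ball":223.4,"bar":195}[k]),onz(S,*a,{"tip":195,"ball":223.4,"bar":195}[k]))
def f(q):
    tip=q[:2];P=[pt(tip,q[2],0,0,195),pt(tip,q[2],86,-203.4,223.4),pt(tip,q[2],0,q[3],195)]
    return np.concatenate([np.r_[proj(S,p)-a,proj(T,p)-b] for p,(a,b) in zip(P,obs.values())])
r=least_squares(f,[500,-50,0,150]); q=r.x; print(np.round(q,3),np.round(r.fun,1))
for n,a in dict(wheel=(0,-222,195),wheeltop=(0,-222,241),pivot=(86,-120,140),ball=(86,-203.4,223.4)).items():print(n,pt(q[:2],q[2],*a).round(1))
o=bot.get_obs(); print(o["tool_pos"],o["tcp_rot"],Ro.from_euler("xyz",o["tcp_rot"]).as_matrix().round(3))
E
```

```text
tip [564.91754909 -44.90564285 194.99697767] 0.8800347845729561 [565.68491547 -46.42483703 195.        ] [564.34100239 -42.66786762 195.        ]
ball [ 664.28112159 -235.47486787  227.10439219] 0.35154010895013243 [ 665.40134909 -237.33552484  223.4       ] [ 660.35101036 -238.64261764  223.4       ]
bar [553.0087708  101.70630547 194.34721281] 0.23293826407586948 [553.1343337  101.27628062 195.        ] [553.56125497 102.56407783 195.        ]
[ 5.63885e+02 -4.27650e+01  7.40000e-02  1.44937e+02] [ 0.1 -0.1 -1.7  0.8 -1.3  0.9  0.9  0.3 -0.2 -0.2 -0.2 -0. ]
wheel [ 580.3 -264.2  195. ]
wheeltop [ 580.3 -264.2  241. ]
pivot [ 658.5 -156.1  140. ]
ball [ 664.7 -239.2  223.4]
[197.53116361 486.43536009 251.75060611] [ 3.14150557e+00 -4.73305776e-06  2.75582164e+00] [[-0.927  0.376  0.   ]
 [ 0.376  0.927  0.   ]
 [ 0.     0.    -1.   ]]
```

Request:
step_arm(deltas=[[0, 0, -40, 0, 0, 0], [0, 0, -80, 0, 0, 0], [0, 0, -120, 0, 0, 0], [-30, -27, -120, 0, 0, 0], [-60, -54, -120, 0, 0, 0]], fingers=0)

```text
time: 1.52
tool_pos: [233.3, 414.8, 374.3]
tcp_rot: [3.135, 0.002, 2.759]
contact_force: [0.9, -0.4, -1.1]
grip_width: 62.8
```

Request:
step_arm(deltas=[[-30, -27, 0, 0, 0, 0], [-60, -54, 0, 0, 0, 0], [-90, -81, 0, 0, 0, 0], [-120, -108, 0, 0, 0, 0], [-149, -134, 0, 0, 0, 0]])

```text
time: 1.93
tool_pos: [320.7, 231.7, 372.0]
tcp_rot: [3.141, 0.001, 2.756]
contact_force: [0.7, -0.6, -0.6]
grip_width: 29.4
```

Request:
step_arm(deltas=[[-30, -27, 0, 0, 0, 0], [-60, -54, 0, 0, 0, 0], [-90, -81, 0, 0, 0, 0], [-120, -108, 0, 0, 0, 0], [-149, -134, 0, 0, 0, 0]])

```text
time: 2.35
tool_pos: [408.4, 51.3, 372.0]
tcp_rot: [3.141, 0.001, 2.755]
contact_force: [1.4, 0.3, 0.1]
grip_width: 0.9
```

Request:
step_arm(deltas=[[-30, -27, 0, 0, 0, 0], [-60, -54, 0, 0, 0, 0], [-90, -81, 0, 0, 0, 0], [-120, -108, 0, 0, 0, 0], [-149, -134, 0, 0, 0, 0]])

```text
time: 2.77
tool_pos: [496.1, -129.1, 371.7]
tcp_rot: [3.141, 0.0, 2.755]
contact_force: [0.1, -0.1, 0.5]
grip_width: 0.7
```

Request:
step_arm(deltas=[[-30, -27, 0, 0, 0, 0], [-60, -54, 0, 0, 0, 0], [-90, -81, 0, 0, 0, 0], [-120, -108, 0, 0, 0, 0], [-149, -134, 0, 0, 0, 0]])

```text
time: 3.18
tool_pos: [583.7, -309.1, 371.5]
tcp_rot: [3.141, -0.0, 2.755]
contact_force: [0.4, -0.3, 1.0]
grip_width: 0.6
```

Request:
step_arm(deltas=[[0, 0, 0, 0, 0, 0.12], [0, 0, 0, 0, 0, 0.24], [0, 0, 0, 0, 0, 0.36], [0, 0, 0, 0, 0, 0.48], [0, 0, 0, 0, 0, 0.6]])

```text
time: 3.6
tool_pos: [583.3, -307.2, 371.3]
tcp_rot: [-3.141, -0.001, 2.15]
contact_force: [-0.4, 0.8, 0.7]
grip_width: 0.7
```

Request:
step_arm(deltas=[[0, 0, 0, 0, 0, 0.12], [0, 0, 0, 0, 0, 0.24], [0, 0, 0, 0, 0, 0.36], [0, 0, 0, 0, 0, 0.48], [0, 0, 0, 0, 0, 0.51]])

```text
time: 4.02
tool_pos: [583.3, -307.1, 371.5]
tcp_rot: [-3.141, -0.0, 1.64]
contact_force: [-0.0, 0.3, 0.5]
grip_width: 0.6
```

Request:
step_arm(deltas=[[0, 0, 40, 0, 0, 0], [0, 0, 80, 0, 0, 0], [0, 0, 115, 0, 0, 0], [0, 0, 143, 0, 0, 0], [0, 0, 143, 0, 0, 0]])

```text
time: 4.43
tool_pos: [580.8, -305.4, 221.6]
tcp_rot: [-3.132, -0.008, 1.646]
contact_force: [-0.0, 0.3, -1.1]
grip_width: 0.4
```

Request:
step_arm(deltas=[[8, 0, 0, 0, 0, 0], [16, 0, 0, 0, 0, 0], [22, 0, 0, 0, 0, 0], [28, 0, 0, 0, 0, 0], [33, 0, 0, 0, 0, 0]])

```text
time: 4.85
tool_pos: [581.5, -274.1, 230.9]
tcp_rot: [3.138, 0.003, 1.646]
contact_force: [0.7, -5.7, 2.7]
grip_width: 0.5
```

Request:
step_arm(deltas=[[5, 0, 0, 0, 0, 0], [11, 0, 0, 0, 0, 0], [18, 0, 0, 0, 0, 0], [25, 0, 0, 0, 0, 0], [32, 0, 0, 0, 0, 0]])

```text
time: 5.27
tool_pos: [579.3, -243.9, 230.9]
tcp_rot: [3.137, 0.005, 1.645]
contact_force: [1.3, -6.7, 2.6]
grip_width: 0.2
```

Request:
step_arm(deltas=[[8, 0, 0, 0, 0, 0], [16, 0, 0, 0, 0, 0], [24, 0, 0, 0, 0, 0], [32, 0, 0, 0, 0, 0], [40, 0, 0, 0, 0, 0]])

```text
time: 5.68
tool_pos: [576.4, -203.9, 230.9]
tcp_rot: [3.137, 0.005, 1.645]
contact_force: [1.4, -7.4, 3.2]
grip_width: 0.4
```

Request:
step_arm(deltas=[[8, 0, 0, 0, 0, 0], [16, 0, 0, 0, 0, 0], [24, 0, 0, 0, 0, 0], [32, 0, 0, 0, 0, 0], [40, 0, 0, 0, 0, 0]])

```text
time: 6.1
tool_pos: [573.5, -164.0, 230.9]
tcp_rot: [3.137, 0.005, 1.645]
contact_force: [1.4, -8.2, 3.9]
grip_width: 0.6
```

Request:
step_arm(deltas=[[6, 0, 0, 0, 0, 0], [11, 0, 0, 0, 0, 0], [15, 0, 0, 0, 0, 0], [19, 0, 0, 0, 0, 0], [22, 0, 0, 0, 0, 0]])

```text
time: 6.52
tool_pos: [571.8, -141.5, 230.8]
tcp_rot: [3.137, 0.004, 1.646]
contact_force: [1.0, -5.7, 3.9]
grip_width: 0.4
```

Request:
step_arm(deltas=[[2, 0, 0, 0, 0, 0], [4, 0, 0, 0, 0, 0], [6, 0, 0, 0, 0, 0], [6, 0, 0, 0, 0, 0], [6, 0, 0, 0, 0, 0]])

```text
time: 6.93
tool_pos: [570.9, -135.1, 230.0]
tcp_rot: [3.139, 0.002, 1.646]
contact_force: [1.6, -4.7, 3.4]
grip_width: 0.3
```

Request:
step_arm(deltas=[[1, 0, 0, 0, 0, 0], [2, 0, 0, 0, 0, 0], [3, 0, 0, 0, 0, 0], [4, 0, 0, 0, 0, 0], [4, 0, 0, 0, 0, 0]])

```text
time: 7.35
tool_pos: [570.4, -131.0, 229.4]
tcp_rot: [3.14, 0.001, 1.646]
contact_force: [2.0, -4.1, 3.7]
grip_width: 0.4
```

Request:
step_arm(deltas=[[1, 0, 0, 0, 0, 0], [2, 0, 0, 0, 0, 0], [3, 0, 0, 0, 0, 0], [4, 0, 0, 0, 0, 0], [4, 0, 0, 0, 0, 0]])

```text
time: 7.77
tool_pos: [570.0, -126.8, 229.2]
tcp_rot: [3.14, 0.001, 1.646]
contact_force: [1.2, -4.7, 3.2]
grip_width: 0.6
```

Request:
step_arm(deltas=[[0.5, 0, 0, 0, 0, 0], [1, 0, 0, 0, 0, 0], [1.5, 0, 0, 0, 0, 0], [2, 0, 0, 0, 0, 0], [2, 0, 0, 0, 0, 0]])

```text
time: 8.18
tool_pos: [569.8, -125.3, 229.1]
tcp_rot: [3.141, 0.001, 1.646]
contact_force: [2.2, -5.7, 3.4]
grip_width: 1.0
```

Request:
step_arm(deltas=[[0.5, 0, 0, 0, 0, 0], [1, 0, 0, 0, 0, 0], [1.5, 0, 0, 0, 0, 0], [2, 0, 0, 0, 0, 0], [2, 0, 0, 0, 0, 0]])

```text
time: 8.6
tool_pos: [569.8, -124.8, 229.1]
tcp_rot: [3.141, 0.004, 1.645]
contact_force: [2.1, -11.8, 1.7]
grip_width: 0.4
```

Request:
step_arm(deltas=[[0.5, 0, 0, 0, 0, 0], [1, 0, 0, 0, 0, 0], [1.5, 0, 0, 0, 0, 0], [2, 0, 0, 0, 0, 0], [2, 0, 0, 0, 0, 0]])

```text
time: 9.02
tool_pos: [569.7, -124.5, 229.1]
tcp_rot: [3.14, 0.007, 1.644]
contact_force: [2.3, -18.0, 1.1]
grip_width: 0.6
```

The force rises sharply with the position stalled, at about the predicted point (TCP y −124.6 against a predicted −123), so the point looks seated. I'll press once more, retreat and look.

Request:
step_arm(deltas=[[0.5, 0, 0, 0, 0, 0], [1, 0, 0, 0, 0, 0], [1.5, 0, 0, 0, 0, 0], [2, 0, 0, 0, 0, 0], [2, 0, 0, 0, 0, 0]])

```text
time: 9.43
tool_pos: [569.7, -124.2, 229.1]
tcp_rot: [3.14, 0.01, 1.644]
contact_force: [2.4, -24.3, 0.1]
grip_width: 0.4
```

Request:
step_arm(deltas=[[-10, 0, 0, 0, 0, 0], [-20, 0, 0, 0, 0, 0], [-20, 0, -35, 0, 0, 0], [-20, 0, -75, 0, 0, 0], [-20, 0, -75, 0, 0, 0]])

```text
time: 9.85
tool_pos: [572.6, -138.9, 310.8]
tcp_rot: [3.132, 0.003, 1.646]
contact_force: [0.5, 0.0, 1.1]
grip_width: 0.5
```

Run:
```python
from plant import bot
from h import *
S,T=bot.capture("scene"),bot.capture("top")
a=cv2.resize(S["color"][150:290,130:360,::-1],(800,487),interpolation=cv2.INTER_CUBIC);b=cv2.resize(T["color"][140:260,210:450,::-1],(800,400),interpolation=cv2.INTER_CUBIC)
cv2.imwrite("pics/s1.png",a);cv2.imwrite("pics/t1.png",b)
for n,c in(("s",S),("t",T)): print(n,[(round(d["p"],2),np.round(d["rect"],1).tolist()) for d in bot.boxes_of("lever_ball",c)[:2]])
# predicted pixels of the ball: tip along = tcp lathe y + 231.5
tip=np.array([569.7,-124.6])+231.5*np.array([-.074,.997])
for n,l in dict(tip=(0,0,195),ball=(86,-203.4,223.4),pivot=(86,-120,140)).items():
    X=pt(tip,.074,*l); print(n,X.round(1),proj(S,X).round(1),proj(T,X).round(1))
```

```text
s [(0.57, [212.5, 224.3, 49.6, 48.5])]
t [(0.71, [324.2, 178.7, 54.1, 17.3])]
tip [552.6 106.2 195. ] [286.5 209.6] [254.4 220. ]
ball [653.4 -90.3 223.4] [194.  205.9] [346.3 174.6]
pivot [647.2  -7.1 140. ] [229.5 238.9] [304.3 182.5]
```

View pics/s1.png

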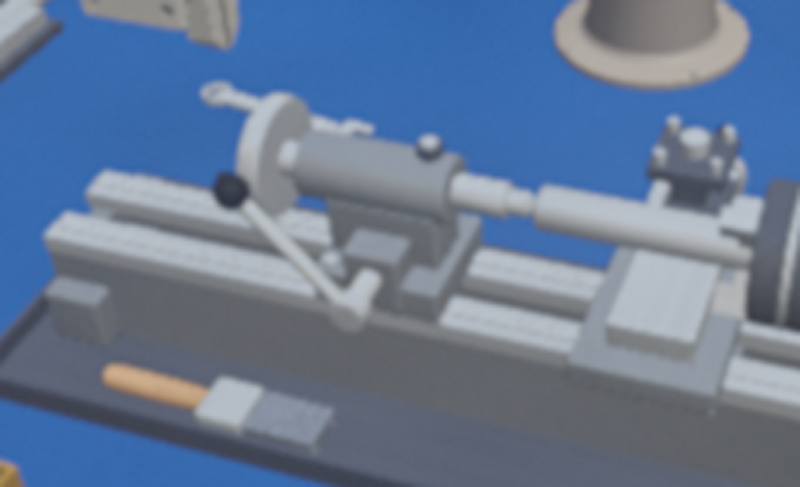

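View pics/t1.png

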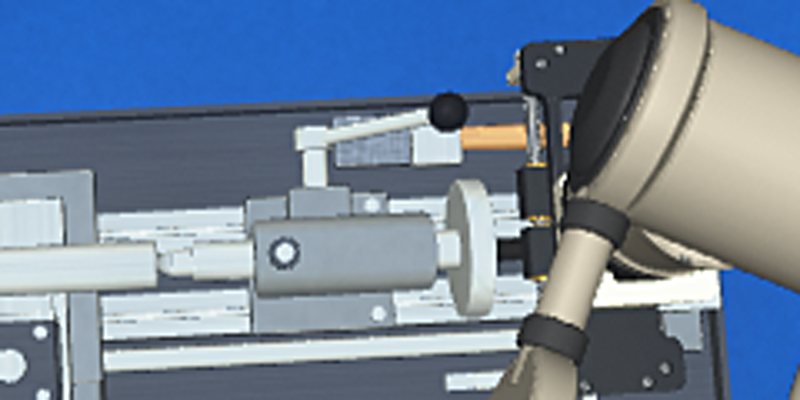

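The wheel is forward, only about 20 mm of cone and neck still shows ahead of the bar face (top crop x≈157–195), which matches home. The ball is at scene (196.4,204.6) and top (344,173.6), about 5 mm towards the headstock of the prediction. Next, the lever.

Request:
step_arm(deltas=[[0, 40, 0, 0, 0, 0], [0, 75, 0, 0, 0, 0], [0, 86, 15, 0, 0, 0], [0, 86, 50, 0, 0, 0], [0, 86, 80, 0, 0, 0]])

```text
time: 10.47
tool_pos: [656.4, -131.3, 220.1]
tcp_rot: [-3.139, -0.002, 1.647]
contact_force: [-0.4, -0.2, -0.9]
grip_width: 0.5
```

Request:
step_arm(deltas=[[0, 0, 0, 0, 0, 0], [0, 0, 0, 0, 0, 0]])

```text
time: 10.63
tool_pos: [655.1, -131.5, 220.9]
tcp_rot: [-3.135, -0.003, 1.646]
contact_force: [0.4, 0.1, 1.3]
grip_width: 0.2
```

Request:
step_arm(deltas=[[8, 3, 0, 0, 0, 0], [16, 3, 0, 0, 0, 0], [23, 3, -1, 0, 0, 0], [29, 3, -6, 0, 0, 0], [35, 3, -11, 0, 0, 0]])

```text
time: 11.05
tool_pos: [657.5, -97.2, 236.8]
tcp_rot: [3.138, 0.003, 1.646]
contact_force: [1.2, -4.4, -0.0]
grip_width: 0.5
```

Request:
step_arm(deltas=[[6, 0, -4, 0, 0, 0], [12, 0, -8, 0, 0, 0], [20, 0, -12, 0, 0, 0], [28, 0, -16, 0, 0, 0], [40, 0, -22, 0, 0, 0]])

```text
time: 11.47
tool_pos: [654.5, -58.3, 259.4]
tcp_rot: [3.137, 0.004, 1.644]
contact_force: [2.0, -4.3, -1.1]
grip_width: 0.4
```

Request:
step_arm(deltas=[[8, 0, 0, 0, 0, 0], [16, 0, 0, 0, 0, 0], [24, 0, 1, 0, 0, 0], [33, 0, 2, 0, 0, 0], [42, 0, 4, 0, 0, 0]])

```text
time: 11.88
tool_pos: [650.4, -14.4, 252.5]
tcp_rot: [-3.141, -0.0, 1.646]
contact_force: [0.1, -2.6, 1.9]
grip_width: 0.5
```

Request:
step_arm(deltas=[[6, 0, 2, 0, 0, 0], [12, 0, 4, 0, 0, 0], [18, 0, 6, 0, 0, 0], [24, 0, 8, 0, 0, 0], [30, 0, 10, 0, 0, 0]])

```text
time: 12.3
tool_pos: [648.3, 15.1, 242.6]
tcp_rot: [-3.141, 0.0, 1.646]
contact_force: [0.2, -5.0, 3.3]
grip_width: 0.7
```

Request:
step_arm(deltas=[[5, 0, 2, 0, 0, 0], [10, 0, 4, 0, 0, 0], [15, 0, 6, 0, 0, 0], [20, 0, 8, 0, 0, 0], [25, 0, 10, 0, 0, 0]])

```text
time: 12.72
tool_pos: [646.3, 39.4, 231.8]
tcp_rot: [-3.14, 0.001, 1.645]
contact_force: [-0.7, -6.0, 0.3]
grip_width: 0.4
```

Request:
step_arm(deltas=[[2, 0, 1, 0, 0, 0], [4, 0, 2, 0, 0, 0], [6, 0, 3, 0, 0, 0], [8, 0, 4, 0, 0, 0], [8, 0, 4, 0, 0, 0]])

```text
time: 13.13
tool_pos: [646.2, 44.5, 229.6]
tcp_rot: [3.141, 0.006, 1.644]
contact_force: [-1.8, -14.7, 6.7]
grip_width: 0.1
```

Request:
step_arm(deltas=[[1, 0, 1, 0, 0, 0], [2, 0, 2, 0, 0, 0], [3, 0, 3, 0, 0, 0], [3, 0, 3, 0, 0, 0]])

```text
time: 13.47
tool_pos: [646.4, 45.1, 229.0]
tcp_rot: [3.138, 0.01, 1.643]
contact_force: [-5.4, -22.8, 15.9]
grip_width: 0.2
```

Run:
```python
from plant import bot
from h import *
o=bot.get_obs();print(o["tool_pos"],o["contact_force"])
S=bot.capture("scene")
cv2.imwrite("pics/s2.png",cv2.resize(S["color"][150:290,130:360,::-1],(800,487),interpolation=cv2.INTER_CUBIC))
P=np.array([649,-3,140.])
for d in(0,5,10,20): 
    a=np.radians(45-d); L=np.array([-.074,.997,0]); print(d,proj(S,P+118*(np.sin(a)*L+np.array([0,0,np.cos(a)]))))
```

```text
[646.40621422  45.10456636 229.01615839] [ -5.38778958 -22.77701747  15.87471902]
0 [260.57434816 220.09727289]
5 [257.27607211 217.08400854]
10 [253.7419377  214.24515132]
20 [246.09926708 209.20171282]
```

View pics/s2.png

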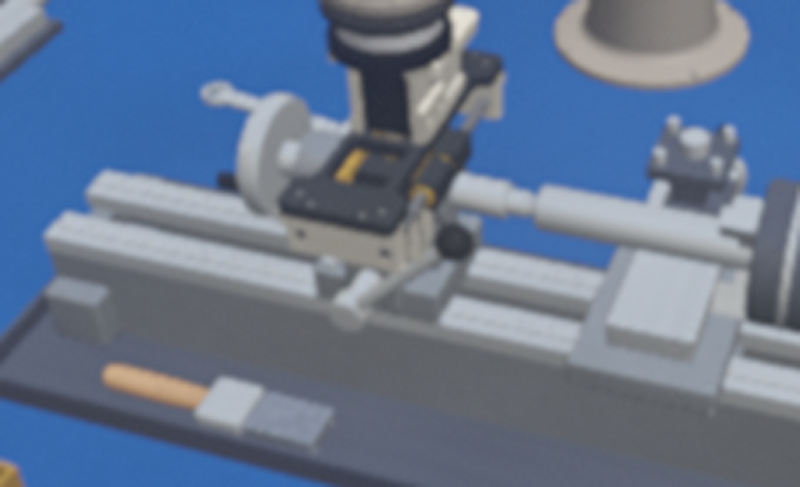

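The ball is at crop (455,242), i.e. scene (260.8,219.6), matching the prediction for the stop (260.6,220.1). The tailstock hasn't moved. Now I'll retreat.

Request:
step_arm(deltas=[[-8, 0, -6, 0, 0, 0], [-16, 0, -20, 0, 0, 0], [-20, 0, -55, 0, 0, 0], [-20, 0, -95, 0, 0, 0], [-20, 0, -135, 0, 0, 0]])

```text
time: 13.93
tool_pos: [646.7, 31.6, 361.1]
tcp_rot: [-3.139, -0.003, 1.646]
contact_force: [0.8, 0.6, 0.3]
grip_width: 0.6
```

Request:
step_arm(deltas=[[-40, 0, 0, 0, 0, 0], [-80, 0, 0, 0, 0, 0], [-120, 0, 0, 0, 0, 0], [-160, 0, 0, 0, 0, 0], [-200, 0, 0, 0, 0, 0]])

```text
time: 14.35
tool_pos: [662.4, -169.1, 360.2]
tcp_rot: [3.141, -0.003, 1.648]
contact_force: [0.3, 0.6, 0.4]
grip_width: 0.6
```

Request:
step_arm(deltas=[[0, 0, 0, 0, 0, 0], [0, 0, 0, 0, 0, 0], [0, 0, 0, 0, 0, 0]])

```text
time: 14.6
tool_pos: [662.4, -167.7, 360.0]
tcp_rot: [-3.141, -0.002, 1.646]
contact_force: [-1.1, 0.8, 0.2]
grip_width: 0.5
```

Run:
```python
from plant import bot
from h import *
o=bot.get_obs();print(o["tool_pos"],o["contact_force"])
S,T=bot.capture("scene"),bot.capture("top")
a=cv2.resize(S["color"][150:290,130:360,::-1],(620,377),interpolation=cv2.INTER_CUBIC);b=cv2.resize(T["color"][155:255,210:450,::-1],(533,222),interpolation=cv2.INTER_CUBIC)
c=np.zeros((600,620,3),np.uint8);c[:377]=a;c[378:600,:533]=b
cv2.imwrite("pics/end.png",c)
```

```text
[ 662.37505197 -167.73807433  359.97993653] [-1.08958523  0.83201271  0.22168706]
```

View pics/end.png

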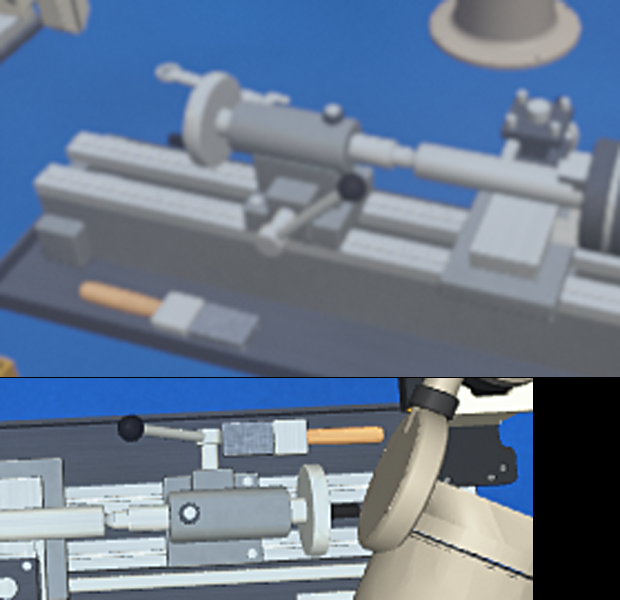

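The lever is fully over with its ball at scene (260.2,219.4). The point is still in the bar, with the bar end and shank where they were before. The brush is untouched and the arm is clear, so I'm handing in.

```bash
python3 -c "
from plant import bot
print(bot.close_job())"
```

```text
the job is handed in; nothing more can be done
None
```

The tailstock's point is home in the bar and its lever is thrown to the stop. I handed the job in at about 15 s of the 48 s allowed; no verdict was given.

- **Tailstock:** I pushed on the handwheel's back face with the closed fingers until the tailstock stopped dead. The force climbed from 5 N to 24 N with under 1 mm of movement, about 1.5 mm short of the stopping point estimated from the camera. The exposed cone and neck in the top view (about 21 mm) match a point that is fully home.
- **Lever:** I pushed the ball, then the rod, over to the headstock side until it would go no further, at about 23 N forward and 16 N upward on the tool. After I backed off, the ball was at pixel (260.2, 219.4), against (260.6, 220.1) predicted for the stop.
- **Last check:** The tailstock had not visibly moved, the arm was clear with about 1 N on the tool, and the brush lay where it was. I did not recheck the chuck key and the caliper in the last pictures, but no move went near them.
- **Disagreement:** The camera put the lever ball about 5 mm closer to the headstock than the model predicted. I used the measured position for the lever throw.

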